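Pack the carving gouges into their carrier

ROBOT

A 6-joint arm with a two-finger parallel gripper is mounted at the origin on the work surface. World frame = base frame: x ahead of the robot, y to its left, z up, the work surface at z = 0. Lengths are in m, angles in rad, forces in N, time in s.
With the tool pointing down it reaches from about 0.375 to 0.9 m from the base axis. Payload 3.1 kg.
Tool frame: the origin (TCP) lies at the very end of the fingers, on their centre line; the grasp point (between the pads) lies 19 mm behind it; z points along the fingers, y is the direction in which the jaws open and shut (so a half turn about z gives the same grasp; the last joint's range is limited). The gripper opens to 85 mm and grips with 20 to 120 N. Pads are 22 mm wide; open, the fingers measure 114 mm over their backs; the gripper's body (76 mm by 85 mm) begins 54 mm behind the grasp point. The pads swing forward as they close: fully open they stand 13 mm farther back than shut.
Start: joints at [0.951, 0.527, 1.433, -0, 1.181, -0.178], TCP at [0.267, 0.565, 0.2] pointing down, gripper open.
Joint ranges: [-3.08, 3.08], [-0.75, 2.2], [0.22, 2.44], [-1.43, 4.57], [0, 2.65], [-2.85, 2.85]. Speed limits (rad/s): [2.79, 2.79, 3.14, 3.14, 3.14, 3.14].

INTERFACE

Orientations are given as a unit quaternion [x, y, z, w].
In Python, from station import manip gives the robot as it stands. The module is installed in compiled form; this text tells all that it offers.
- The arm moves only by the tool send_rows, never from a script. Its argument "commands" is a list of rows, each an object with "delta_pos": the shift along the world's x, y, z in cm, a list of three; "yaw": the turn about the world's z in rad. A call has 1 to 10 rows; each row shifts and turns the pose as measured when the row begins; what a row does not reach is not made up. A row lasts 1/8 s, in which the tool goes at most 62.5 mm and 10.7 degrees, less where a joint would pass 70% of its speed; a pose out of reach is approached as far as the arm can. A call is refused whole if a number of a shift passes 6.25 or a number of a turn 0.188, either way. A call with a gripper value outside its range is refused whole. "grip" is the closure, from -1 (fully open) to 1 (shut), set as the call begins (left out, the last holds). The fingers move at their own pace and stop on an object; "force" is the grip in N (left out, the last holds). Time passes only in rows, so rows that do not move let the fingers close. It gives the time, the measured TCP pose, the force and the opening at its end, in the units of the state.
- manip.sense(): the state, without advancing time (a new reading comes with each control period).
- manip.snapshot(name): name is "side" or "top" or "wrist"; returns the picture (480x640x3 uint8, blue, green, red); there is no depth.
- manip.get_calibration(name): a dict with "fx", "fy", "cx", "cy" (pixels), "world_to_cam" (4x4, takes a point from world to camera coordinates); the wrist camera has in their place "mount" (4x4, takes a point from camera to tool coordinates, whose origin is the TCP and whose axes are the flange's). Camera axes: x right, y down, z forward; pixel columns grow to the right and rows downward; lengths in m; the calibration is good to about 2 mm. A picture is of the moment at which its call begins: read the wrist's pose just before it. get_calibration takes no time and is no camera call.
- manip.sign_off(): hands the job in, once; it reports no verdict.
The state is a dict: "t": time; "q": joint angles; "qd": joint speeds; "tau": joint torques, N m; "tcp_pos": TCP position; "tool_rot": TCP orientation; "force": force on the tool from outside, world axes, zero at the start; "ft_torque": the same for the moment, N m; "finger_gap": opening from 0.0 (shut) to 1.0 (fully open).
Only numpy, scipy, OpenCV 4.12 (cv2) and the standard library are available. Lean on these libraries where they do the work, as an engineer would, in place of code of your own. Each camera call takes 0.05 s, during which the arm holds its last target. There are 200 camera calls.

TASK

Pack up the carving set: lay each of the four gouges with a red, yellow, green or blue handle end in the bay of its own colour in the wooden carrier, flat and lengthwise, wholly inside the bay. The black-ended gouge and the red screwdriver do not belong to the set: leave them where they lie.

Things in the scene. Friction and masses are not known exactly. Their poses are not given: they have to be found in the camera images.
- gouge_red_mid (a point): palm gouge with a red handle end, 130 mm long, lying: squared wooden handle 80 mm long, 26 mm wide and high, dipped in red over its last 28 mm, brass collar, 10 mm wide steel blade. Point: middle of its length, 13 mm above its underside, on the handle (which reaches 65 mm behind to 15 mm ahead), so grip across it there. x points to the blade, z up. 40-85 g
- gouge_yellow_mid (a point): palm gouge with a yellow handle end, 130 mm long, lying: squared wooden handle 80 mm long, 26 mm wide and high, dipped in yellow over its last 28 mm, brass collar, 10 mm wide steel blade. Point: middle of its length, 13 mm above its underside, on the handle (which reaches 65 mm behind to 15 mm ahead), so grip across it there. x points to the blade, z up. 40-85 g
- gouge_green_mid (a point): palm gouge with a green handle end, 130 mm long, lying: squared wooden handle 80 mm long, 26 mm wide and high, dipped in green over its last 28 mm, brass collar, 10 mm wide steel blade. Point: middle of its length, 13 mm above its underside, on the handle (which reaches 65 mm behind to 15 mm ahead), so grip across it there. x points to the blade, z up. 40-85 g
- gouge_blue_mid (a point): palm gouge with a blue handle end, 130 mm long, lying: squared wooden handle 80 mm long, 26 mm wide and high, dipped in blue over its last 28 mm, brass collar, 10 mm wide steel blade. Point: middle of its length, 13 mm above its underside, on the handle (which reaches 65 mm behind to 15 mm ahead), so grip across it there. x points to the blade, z up. 40-85 g
- gouge_black_mid (a point): look-alike to be left: palm gouge with a black handle end, 130 mm long, lying: squared wooden handle 80 mm long, 26 mm wide and high, black over its last 28 mm, brass collar, 10 mm wide steel blade. Point: middle of its length, 13 mm above its underside, on the handle (which reaches 65 mm behind to 15 mm ahead), so grip across it there. x points to the blade, z up. 40-85 g
- screwdriver_mid (a point): look-alike to be left: small screwdriver, 130 mm long, its whole handle red plastic (70 mm long, 26 mm wide and high, then a black collar), thin round steel shank 6 mm thick. The point is the middle of its length, 13 mm above its underside; x points towards the tip
- bay_red_floor (a point): red plastic bay of the wooden carrier: tray 150 mm (x axis) by 76 mm (y) inside, lip 6 mm high, 3 mm thick. Point: centre of its floor, 9 mm above the table, z up. Fixed. Bays lie two by two, in changing order, in the carrier (352 x 196 mm, walls 16 mm high, 22 mm high grips at its short ends)
- bay_yellow_floor (a point): yellow plastic bay of the wooden carrier: tray 150 mm (x axis) by 76 mm (y) inside, lip 6 mm high, 3 mm thick. Point: centre of its floor, 9 mm above the table, z up. Fixed. Bays lie two by two, in changing order, in the carrier (352 x 196 mm, walls 16 mm high, 22 mm high grips at its short ends)
- bay_green_floor (a point): green plastic bay of the wooden carrier: tray 150 mm (x axis) by 76 mm (y) inside, lip 6 mm high, 3 mm thick. Point: centre of its floor, 9 mm above the table, z up. Fixed. Bays lie two by two, in changing order, in the carrier (352 x 196 mm, walls 16 mm high, 22 mm high grips at its short ends)
- bay_blue_floor (a point): blue plastic bay of the wooden carrier: tray 150 mm (x axis) by 76 mm (y) inside, lip 6 mm high, 3 mm thick. Point: centre of its floor, 9 mm above the table, z up. Fixed. Bays lie two by two, in changing order, in the carrier (352 x 196 mm, walls 16 mm high, 22 mm high grips at its short ends)
Things that resemble listed ones, but are neither listed nor needed, are in the scene too. Leave any pink or turquoise look-alike of the part that bears gouge_green_mid alone. Leave any turquoise look-alike of the part that bears gouge_red_mid alone.

How it is judged:
At the end, for the whole second after the job is handed in: Each coloured gouge lies at rest in its bay: middle within 15 mm along, 27 mm across of the bay's centre, less than 3.5 mm above resting height, along the bay (either way round) within 0.3 rad, tilted under 0.12 rad. Black-ended gouge and screwdriver within 20 mm of their start (x of gouge_red_mid in the frame of bay_red_floor between -0.015 and 0.015 m and y of gouge_red_mid in the frame of bay_red_floor between -0.027 and 0.027 m and z of gouge_red_mid in the frame of bay_red_floor between 0.008 and 0.0165 m and angle between the x axis of gouge_red_mid and the x axis of bay_red_floor, either way round below 0.3 rad and angle between each of gouge_red_mid, gouge_yellow_mid, gouge_green_mid, gouge_blue_mid's own z axis and vertical below 0.12 rad and linear speed of each of gouge_red, gouge_yellow, gouge_green, gouge_blue below 0.02 m/s and x of gouge_yellow_mid in the frame of bay_yellow_floor between -0.015 and 0.015 m and y of gouge_yellow_mid in the frame of bay_yellow_floor between -0.027 and 0.027 m and z of gouge_yellow_mid in the frame of bay_yellow_floor between 0.008 and 0.0165 m and angle between the x axis of gouge_yellow_mid and the x axis of bay_yellow_floor, either way round below 0.3 rad and x of gouge_green_mid in the frame of bay_green_floor between -0.015 and 0.015 m and y of gouge_green_mid in the frame of bay_green_floor between -0.027 and 0.027 m and z of gouge_green_mid in the frame of bay_green_floor between 0.008 and 0.0165 m and angle between the x axis of gouge_green_mid and the x axis of bay_green_floor, either way round below 0.3 rad and x of gouge_blue_mid in the frame of bay_blue_floor between -0.015 and 0.015 m and y of gouge_blue_mid in the frame of bay_blue_floor between -0.027 and 0.027 m and z of gouge_blue_mid in the frame of bay_blue_floor between 0.008 and 0.0165 m and angle between the x axis of gouge_blue_mid and the x axis of bay_blue_floor, either way round below 0.3 rad and distance of each of gouge_black_mid, screwdriver_mid from where it was at the start of the episode below 0.02 m); the robot touches nothing.
It fails at once if the black-ended gouge or the screwdriver is moved by more than 20 mm (distance of any of gouge_black_mid, screwdriver_mid from where it was at the start of the episode above 0.02 m).
It also fails if it takes over 118 s, if anything falls off the work surface, if the arm or the gripper's body presses on something with over 40 N, if the wrist force passes 120 N, or if a joint passes its speed limit or range.

## Working session

There is one attempt and no reset: what is moved stays moved. The work goes in short steps, Python scripts to look and compute and a tool call to move; the robot and the scene stay as the last step left them, time stands still between calls to the robot, and variables do not carry over. Pictures are saved under pics/ and viewed, about 12 in all and at most 16, crops included, and the job is handed in when it is done.

Besides the shell and the picture viewer there is one more tool, called as a command line: name --argument value ..., lists and objects as JSON in quotes. send_rows: Moves the arm, as the interface text tells. Its arguments: {"type":"object","properties":{"commands":{"type":"array","items":{"type":"object","properties":{"delta_pos":{"type":"array","items":{"type":"number"}},"yaw":{"type":"number"}}}},"grip":{"type":"number"},"force":{"type":"number"}},"required":["commands"]}

```bash
mkdir -p pics; python3 - <<'E'
from station import manip
import cv2,json,numpy as np
s=manip.sense();print({k:np.round(v,3).tolist() for k,v in s.items()})
for n in("top","side"):
    cv2.imwrite(f"pics/{n}0.png",manip.snapshot(n));c=manip.get_calibration(n);print(n,{k:np.round(v,4).tolist() for k,v in c.items()})
print(manip.get_calibration("wrist"))
E
```

```text
{'t': 0.0, 'q': [0.951, 0.528, 1.434, -0.0, 1.181, -0.178], 'qd': [-0.002, 0.0, 0.001, -0.001, -0.001, 0.001], 'tau': [0.001, -44.235, -17.803, -0.0, 0.008, -0.0], 'tcp_pos': [0.267, 0.564, 0.199], 'tool_rot': [0.219, 0.976, -0.001, -0.0], 'force': [-0.13, 0.936, 0.672], 'ft_torque': [-0.006, -0.015, 0.036], 'finger_gap': 1.007}
top {'fx': 547.7352, 'fy': 547.7352, 'cx': 323.4013, 'cy': 232.8016, 'world_to_cam': [[-0.0157, -0.9999, -0.0048, -0.1674], [-0.9951, 0.0161, -0.0976, 0.5], [0.0976, 0.0032, -0.9952, 1.2507], [0.0, 0.0, 0.0, 1.0]]}
side {'fx': 515.6343, 'fy': 515.6343, 'cx': 319.8888, 'cy': 233.985, 'world_to_cam': [[0.7919, -0.6106, -0.0064, -0.4958], [-0.4466, -0.572, -0.6881, 0.1646], [0.4165, 0.5477, -0.7256, 1.1215], [0.0, 0.0, 0.0, 1.0]]}
{'fx': 403.30074789424623, 'fy': 403.30074789424623, 'cx': 316.6855583700332, 'cy': 238.55388551442522, 'mount': array([[-7.56488600e-04, -9.52132826e-01, -3.05683675e-01,
         7.85194475e-02],
       [ 9.99999552e-01, -8.94451383e-04,  3.11263801e-04,
         1.88064588e-04],
       [-5.69783668e-04, -3.05683302e-01,  9.52133076e-01,
        -1.74841298e-01],
       [ 0.00000000e+00,  0.00000000e+00,  0.00000000e+00,
         1.00000000e+00]])}
```

View pics/top0.png

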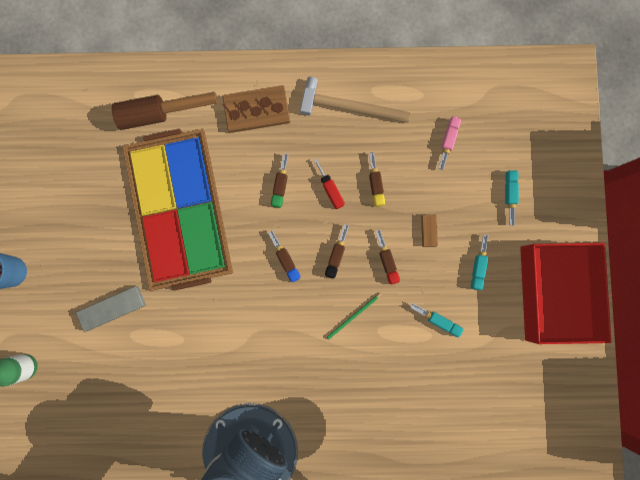

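View pics/side0.png

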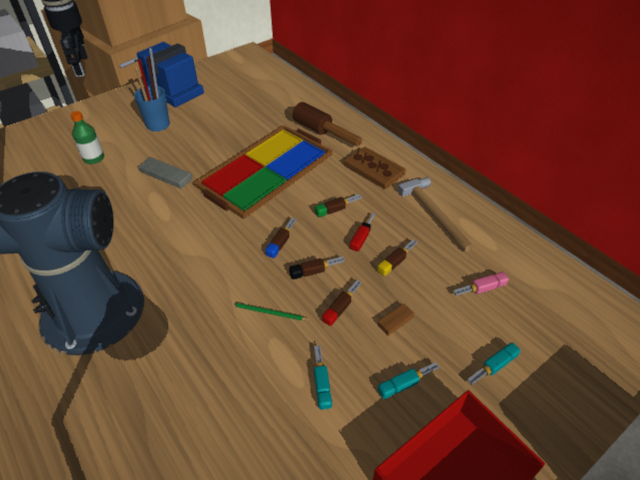

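Candidates, in top-view pixels:
- **Caps that match:** green (279,187), yellow (377,185), blue (287,262), red (388,265).
- **To be left alone:** black gouge (336,257), all-red screwdriver (331,190), pink (450,135), turquoise (512,190), (480,270) and (440,322), and the green pencil (353,316).

I choose the brown-handled gouges with a coloured end. Next I measure them and check in one close crop.

```bash
cat > h.py <<'E'
from station import manip
import cv2,numpy as np
def ray(c,T,uv,z):
    """world point on plane z; T = cam->world"""
    d=T[:3,:3]@np.array([(uv[0]-c["cx"])/c["fx"],(uv[1]-c["cy"])/c["fy"],1]);o=T[:3,3]
    return o+d*(z-o[2])/d[2]
def top():
    c=manip.get_calibration("top");return c,np.linalg.inv(c["world_to_cam"])
HUE={"red":[(0,6),(174,180)],"yellow":[(24,34)],"green":[(55,80)],"blue":[(105,125)]}
def cmask(hsv,n,s=150,v=70):
    m=np.zeros(hsv.shape[:2],np.uint8)
    for a,b in HUE[n]: m|=cv2.inRange(hsv,(a,s,v),(b,255,255))
    return m
def blob(m,near,r=22):
    k=np.zeros_like(m);cv2.circle(k,near,r,255,-1);y,x=np.nonzero(m&k)
    return np.c_[x,y].astype(float)
E
python3 - <<'E'
from h import *
c,T=top();im=cv2.imread("pics/top0.png");hsv=cv2.cvtColor(im,cv2.COLOR_BGR2HSV)
G={"red":(388,262),"yellow":(377,185),"green":(279,187),"blue":(287,262)}
big=cv2.resize(im[145:295,255:415],None,fx=5,fy=5,interpolation=cv2.INTER_NEAREST)[:, :800]
brown=cv2.inRange(hsv,(0,60,15),(16,255,115))
for n,p in G.items():
    cap=blob(cmask(hsv,n),p,28)
    br=blob(brown,p,24)
    print(n,"cap",cap.mean(0),len(cap),"brown",br.mean(0),len(br),hsv[p[1],p[0]])
    a=ray(c,T,cap.mean(0),.02);b=ray(c,T,br.mean(0),.02);d=(b-a)/np.linalg.norm(b-a)
    mid=a+d*.051; print("  dist",np.linalg.norm(b-a).round(4),"mid",mid.round(4),"alt",(b+d*.011).round(4),"yaw",np.arctan2(d[1],d[0]).round(3))
    for q,col in((cap,(255,0,255)),(br,(255,255,0))):
        u=((q.mean(0)-[255,145]+.5)*5).astype(int);cv2.circle(big,tuple(int(i) for i in u),5,col,2)
for n,p in {"red":(165,245),"yellow":(152,180),"green":(203,238),"blue":(187,172)}.items():
    m=blob(cmask(hsv,n),p,55).astype(np.float32); r=cv2.minAreaRect(m);bx=cv2.boxPoints(r)
    w=np.array([ray(c,T,q,.012)for q in bx]);e=w[1]-w[0];f=w[2]-w[1];L=e if np.linalg.norm(e)>np.linalg.norm(f) else f
    print("bay",n,len(m),w.mean(0).round(4),np.linalg.norm(e).round(3),np.linalg.norm(f).round(3),"yaw",np.arctan2(L[1],L[0]).round(3))
cv2.imwrite("pics/crop.png",big[:600])
E
```

```text
red cap [392.90298507 277.26865672] 134 brown [383.97163121 263.66903073] 423 [  9 138  94]
  dist 0.0375 mid [ 0.4349 -0.3076  0.02  ] alt [ 0.4328 -0.3089  0.02  ] yaw 0.558
yellow cap [378.552 199.656] 125 brown [372.33428571 184.48571429] 350 [ 11 147  92]
  dist 0.0388 mid [ 0.6215 -0.288   0.02  ] alt [ 0.6204 -0.2884  0.02  ] yaw 0.361
green cap [276.23584906 200.83962264] 106 brown [277.73442623 182.9442623 ] 305 [ 11 145  93]
  dist 0.0427 mid [ 0.6257 -0.0703  0.02  ] alt [ 0.6284 -0.0705  0.02  ] yaw -0.09
blue cap [293.11607143 274.92857143] 112 brown [283.3136646  261.58695652] 322 [ 11 145  95]
  dist 0.0385 mid [ 0.4421 -0.0738  0.02  ] alt [ 0.4409 -0.0747  0.02  ] yaw 0.623
bay red 2376 [0.475  0.1968 0.012 ] 0.084 0.159 yaw -2.941
bay yellow 2246 [0.6314 0.2277 0.012 ] 0.083 0.158 yaw -2.944
bay green 2202 [0.4913 0.1137 0.012 ] 0.082 0.154 yaw -2.942
bay blue 2244 [0.649  0.1451 0.012 ] 0.083 0.158 yaw -2.943
```

View pics/crop.png

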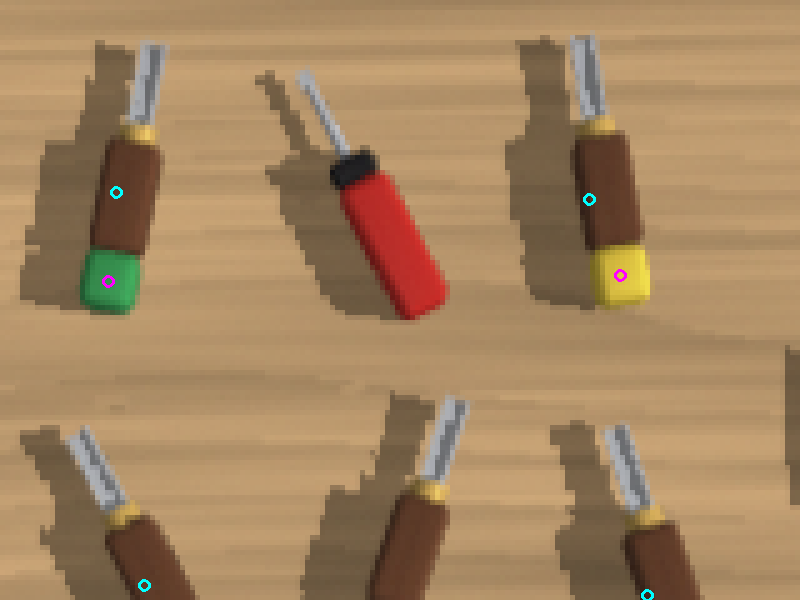

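The crop confirms the choices: green cap (279,201), yellow (379,200), and a whole-red screwdriver between them. The brown mask picks up shadow, so I tighten it.

```bash
cat >> h.py <<'E'
G={"red":(388,262),"yellow":(377,185),"green":(279,187),"blue":(287,262)}
def gouge(im,n,p,c,T,z=.022):
    hsv=cv2.cvtColor(im,cv2.COLOR_BGR2HSV);cap=blob(cmask(hsv,n),p,30)
    m=cv2.inRange(hsv,(0,0,0),(13,255,125))
    m=cv2.morphologyEx(m,cv2.MORPH_OPEN,np.ones((3,3),np.uint8));br=blob(m,p,24)
    a=ray(c,T,cap.mean(0),z);b=ray(c,T,br.mean(0),z);d=(b-a)/np.linalg.norm(b-a)
    return (a+b)/2+d*.031,np.arctan2(d[1],d[0]),np.linalg.norm(b-a),len(br)
E
python3 - <<'E'
from h import *
c,T=top();im=cv2.imread("pics/top0.png");hsv=cv2.cvtColor(im,cv2.COLOR_BGR2HSV)
print(hsv[190,262:290].tolist())
for n,p in G.items(): print(n,*[np.round(v,4) for v in gouge(im,n,p,c,T)])
E
```

```text
[[17, 104, 123], [17, 105, 122], [17, 105, 121], [17, 105, 122], [17, 103, 121], [16, 104, 123], [17, 104, 123], [17, 105, 122], [17, 104, 123], [17, 106, 123], [16, 105, 119], [10, 130, 63], [10, 141, 78], [11, 146, 91], [9, 138, 94], [11, 144, 94], [11, 147, 92], [11, 144, 94], [12, 150, 97], [11, 147, 99], [10, 143, 107], [10, 142, 111], [12, 127, 110], [17, 106, 192], [16, 105, 200], [17, 105, 200], [17, 104, 199], [17, 105, 199]]
red [ 0.439  -0.3191  0.022 ] 0.311 0.0374 264
yellow [ 0.6242 -0.299   0.022 ] 0.1336 0.0405 234
green [ 0.6251 -0.0763  0.022 ] -0.2041 0.0411 237
blue [ 0.4462 -0.0808  0.022 ] 0.4659 0.04 236
```

send_rows --commands '[{"delta_pos":[1.5,-5.4,0],"yaw":0.09},{"delta_pos":[1.5,-5.4,0],"yaw":0.09},{"delta_pos":[1.5,-5.4,0],"yaw":0.09},{"delta_pos":[1.5,-5.4,0],"yaw":0.09},{"delta_pos":[1.5,-5.4,0],"yaw":0.09},{"delta_pos":[1.5,-5.4,0],"yaw":0.09},{"delta_pos":[1.5,-5.4,0],"yaw":0.09},{"delta_pos":[1.5,-5.4,0],"yaw":0.09},{"delta_pos":[1.5,-5.4,0],"yaw":0.09},{"delta_pos":[1.5,-5.4,0],"yaw":0.09}]' --grip -0.4 --force 40

```text
t: 1.35
tcp_pos: [0.4176, 0.0114, 0.1964]
tool_rot: [-0.246, 0.969, -0.001, 0.001]
force: [0.9, 0.1, -0.1]
finger_gap: 0.699
```

send_rows --commands '[{"delta_pos":[1.4,-4.6,-2],"yaw":-0.015},{"delta_pos":[1.4,-4.6,-2],"yaw":-0.015},{"delta_pos":[0,0,-2]},{"delta_pos":[0,0,0]}]'

```text
validation failed for argument at $.co...
```

```bash
cat >> h.py <<'E'
from scipy.spatial.transform import Rotation as Rn
def go(x,y,z,th):
    """print shift in cm and yaw to a target with gouge axis th"""
    s=manip.sense();R=Rn.from_quat(s["tool_rot"]).as_matrix();phi=np.arctan2(R[1,1],R[0,1])
    d=(th+np.pi/2-phi+np.pi/2)%np.pi-np.pi/2
    print("t",round(s["t"],2),"tcp",np.round(s["tcp_pos"],4),"gap",np.round(s["finger_gap"],3),"need cm",np.round((np.array([x,y,z])-s["tcp_pos"])*100,2),"yaw",round(d,3),"F",np.round(s["force"],1))
def wrist(name):
    s=manip.sense();c=manip.get_calibration("wrist");T=np.eye(4);T[:3,:3]=Rn.from_quat(s["tool_rot"]).as_matrix();T[:3,3]=s["tcp_pos"]
    im=manip.snapshot("wrist");cv2.imwrite(f"pics/{name}.png",im);return im,c,T@c["mount"]
E
python3 - <<'E'
from h import *
go(.4462,-.0808,.004,.466)
im,c,T=wrist("w1")
P=np.linalg.inv(T)@np.array([.4462,-.0808,.026,1]);print("mid px",P[0]/P[2]*c["fx"]+c["cx"],P[1]/P[2]*c["fy"]+c["cy"])
E
```

```text
t 1.35 tcp [0.4176 0.0114 0.1964] gap 0.699 need cm [  2.86  -9.22 -19.24] yaw -0.032 F [ 0.9  0.1 -0.1]
mid px 206.5234920559838 181.2263791319965
```

View pics/w1.png

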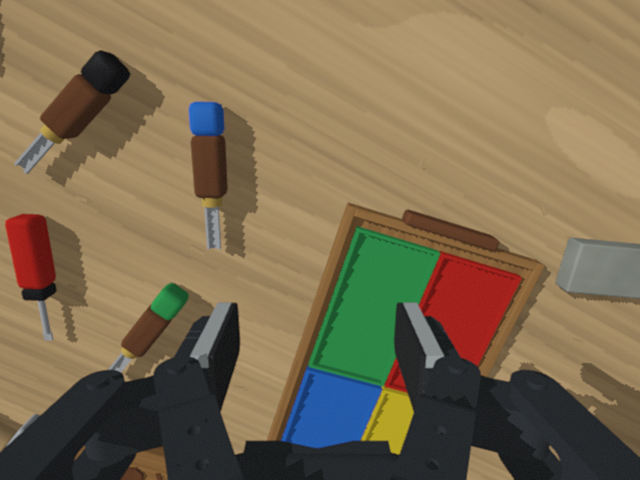

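The move was refused because yaw is required in every row. The wrist view shows the blue gouge at (208,150), with its predicted middle (206,181) on the axis and just behind the collar, as it should be.

send_rows --commands '[{"delta_pos":[1.4,-4.6,-3],"yaw":-0.015},{"delta_pos":[1.4,-4.6,-3],"yaw":-0.015},{"delta_pos":[0,0,-4],"yaw":0},{"delta_pos":[0,0,-3],"yaw":0},{"delta_pos":[0,0,0],"yaw":0}]'

```text
t: 2.02
tcp_pos: [0.4519, -0.092, 0.0646]
tool_rot: [-0.226, 0.974, -0.005, 0.004]
force: [-0.2, -0.2, -0.0]
finger_gap: 0.698
```

```bash
python3 - <<'E'
from h import *
go(.4462,-.0808,.004,.466)
E
```

```text
t 2.02 tcp [ 0.4519 -0.092   0.0646] gap 0.698 need cm [-0.57  1.12 -6.06] yaw 0.01 F [-0.2 -0.2 -0. ]
```

send_rows --commands '[{"delta_pos":[-0.57,1.12,0],"yaw":0.01},{"delta_pos":[0,0,-2],"yaw":0},{"delta_pos":[0,0,-2],"yaw":0},{"delta_pos":[0,0,0],"yaw":0}]'

```text
t: 2.52
tcp_pos: [0.4473, -0.0779, 0.0286]
tool_rot: [-0.233, 0.972, -0.007, 0.007]
force: [0.4, 0.5, -0.4]
finger_gap: 0.702
```

```bash
python3 - <<'E'
from h import *
go(.4462,-.0808,.004,.466)
E
```

```text
t 2.52 tcp [ 0.4473 -0.0779  0.0286] gap 0.702 need cm [-0.11 -0.29 -2.46] yaw -0.004 F [ 0.4  0.5 -0.4]
```

send_rows --commands '[{"delta_pos":[-0.1,-0.2,-1.4],"yaw":0},{"delta_pos":[0,0,-0.9],"yaw":0},{"delta_pos":[0,0,0],"yaw":0}]'

```text
t: 2.9
tcp_pos: [0.4476, -0.0798, 0.0067]
tool_rot: [-0.234, 0.972, -0.009, 0.009]
force: [0.3, -0.2, -0.3]
finger_gap: 0.699
```

send_rows --commands '[{"delta_pos":[0,0,0],"yaw":0},{"delta_pos":[0,0,0],"yaw":0},{"delta_pos":[0,0,0],"yaw":0},{"delta_pos":[0,0,0],"yaw":0}]' --grip 1 --force 40

```text
t: 3.4
tcp_pos: [0.448, -0.0801, 0.0072]
tool_rot: [-0.233, 0.972, -0.009, 0.01]
force: [0.7, -0.5, -1.0]
finger_gap: -0.001
```

send_rows --commands '[{"delta_pos":[0,0,2],"yaw":0},{"delta_pos":[0,0,3],"yaw":0},{"delta_pos":[0,0,3],"yaw":0},{"delta_pos":[0,0,0],"yaw":0}]'

```text
t: 3.9
tcp_pos: [0.4474, -0.0799, 0.089]
tool_rot: [-0.233, 0.972, -0.009, 0.009]
force: [0.7, -0.6, 0.1]
finger_gap: -0.002
```

```bash
python3 - <<'E'
from h import *
go(.649,.145,.1,.199)
im,c,T=wrist("w2")
E
```

```text
t 3.9 tcp [ 0.4474 -0.0799  0.089 ] gap -0.002 need cm [20.16 22.49  1.1 ] yaw -0.272 F [ 0.7 -0.6  0.1]
```

View pics/w2.png

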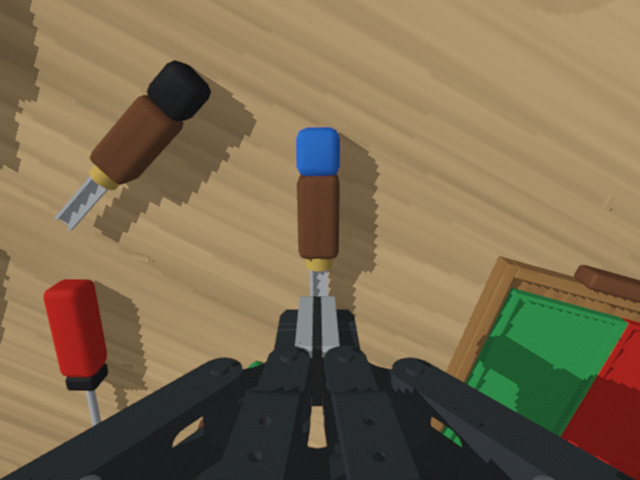

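The jaws shut empty. The gouge lies on the finger plane, but its middle (318,235) is on the base side of the jaws. I check the measurement in this view.

```bash
python3 - <<'E'
from h import *
s=manip.sense();im=cv2.imread("pics/w2.png");c=manip.get_calibration("wrist");T=np.eye(4);T[:3,:3]=Rn.from_quat(s["tool_rot"]).as_matrix();T[:3,3]=s["tcp_pos"];T=T@c["mount"]
for n,p in(("mid",[.4462,-.0808,.026]),("tcp",s["tcp_pos"])):
    P=np.linalg.inv(T)@np.r_[p,1];print(n,P[0]/P[2]*c["fx"]+c["cx"],P[1]/P[2]*c["fy"]+c["cy"])
for uv in((318,150),(318,245),(318,128),(318,260)):print(uv,ray(c,T,uv,.026).round(4))
print("cam pos",T[:3,3],"fwd",T[:3,2])
E
```

```text
mid 316.6708061824509 239.35525866619395
tcp 316.2072090239918 283.0729133120562
(318, 150) [ 0.3975 -0.1047  0.026 ]
(318, 245) [ 0.4491 -0.0784  0.026 ]
(318, 128) [ 0.3867 -0.1102  0.026 ]
(318, 260) [ 0.458  -0.0739  0.026 ]
cam pos [ 0.37329977 -0.11298025  0.26186128] fwd [ 0.29112972  0.12842861 -0.94802404]
```

```bash
python3 - <<'E'
from h import *
s=manip.sense();t=s["tcp_pos"];out=[]
for n in("side","top"):
    im=manip.snapshot(n);c=manip.get_calibration(n)
    q=c["world_to_cam"]@np.r_[t,1];u=q[0]/q[2]*c["fx"]+c["cx"];v=q[1]/q[2]*c["fy"]+c["cy"];print(n,u,v)
    u0,v0=int(u)-50,int(v)-75
    cr=cv2.resize(im[v0:v0+150,u0:u0+100],None,fx=4,fy=4);cv2.circle(cr,(int((u-u0)*4),int((v-v0)*4)),4,(255,0,255),2);out.append(cr)
cv2.imwrite("pics/s1.png",np.hstack(out))
c=manip.get_calibration("wrist");M=np.linalg.inv(c["mount"])
for x in(-.011,0,.011):
  for z in(0,-.01,-.02,-.03):
    P=M@[x,0,z,1];print(x,z,round(P[1]/P[2]*c["fy"]+c["cy"]),end="; ")
E
```

```text
side 279.4275952289051 212.55034424672107
top 280.16050985381736 253.5793991549141
-0.011 0 304; -0.011 -0.01 314; -0.011 -0.02 325; -0.011 -0.03 338; 0 0 283; 0 -0.01 292; 0 -0.02 302; 0 -0.03 314; 0.011 0 261; 0.011 -0.01 269; 0.011 -0.02 279; 0.011 -0.03 289;
```

View pics/s1.png

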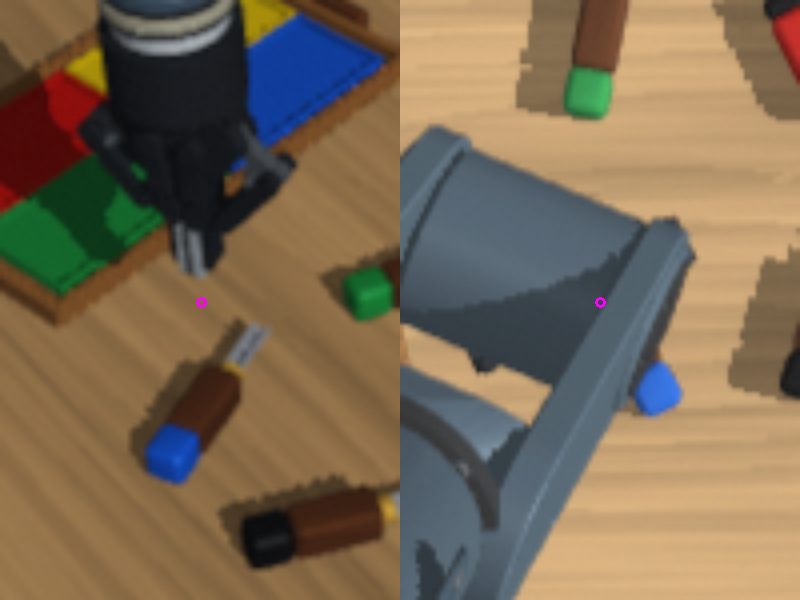

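The side view shows the real fingertips at crop (195,272), about 7 px above the projected TCP at (202,302). The wrist view agrees, so the real tips are about 20–25 mm short of the reported TCP and the jaws closed above the handle. I descend further, in small steps, watching the force.

send_rows --commands '[{"delta_pos":[0,0,-2],"yaw":0},{"delta_pos":[0,0,-2.5],"yaw":0},{"delta_pos":[0,0,-2.5],"yaw":0},{"delta_pos":[0,0,-1],"yaw":0},{"delta_pos":[0,0,0],"yaw":0}]' --grip -0.4

```text
t: 4.68
tcp_pos: [0.4427, -0.0781, 0.0003]
tool_rot: [-0.233, 0.972, -0.004, 0.003]
force: [-0.4, -0.4, 0.1]
finger_gap: 0.696
```

send_rows --commands '[{"delta_pos":[0,0,-0.5],"yaw":0},{"delta_pos":[0,0,-0.5],"yaw":0},{"delta_pos":[0,0,0],"yaw":0}]'

```text
t: 5.05
tcp_pos: [0.4435, -0.0784, -0.0092]
tool_rot: [-0.233, 0.972, -0.005, 0.004]
force: [0.6, 0.4, -0.0]
finger_gap: 0.701
```

send_rows --commands '[{"delta_pos":[0.2,-0.2,-0.5],"yaw":0},{"delta_pos":[0,0,0],"yaw":0}]'

```text
t: 5.3
tcp_pos: [0.4463, -0.0808, -0.014]
tool_rot: [-0.233, 0.972, -0.006, 0.005]
force: [0.2, -1.0, -0.2]
finger_gap: 0.699
```

send_rows --commands '[{"delta_pos":[0,0,0],"yaw":0},{"delta_pos":[0,0,0],"yaw":0},{"delta_pos":[0,0,0],"yaw":0},{"delta_pos":[0,0,0],"yaw":0}]' --grip 1

```text
t: 5.8
tcp_pos: [0.4464, -0.0809, -0.0136]
tool_rot: [-0.233, 0.972, -0.006, 0.005]
force: [1.1, 0.2, -0.1]
finger_gap: 0.285
```

send_rows --commands '[{"delta_pos":[0,0,1],"yaw":0},{"delta_pos":[0,0,3],"yaw":0},{"delta_pos":[0,0,4],"yaw":0},{"delta_pos":[3.3,3.7,0.5],"yaw":-0.045},{"delta_pos":[3.3,3.7,0],"yaw":-0.045},{"delta_pos":[3.3,3.7,0],"yaw":-0.045},{"delta_pos":[3.3,3.7,0],"yaw":-0.045},{"delta_pos":[3.3,3.7,0],"yaw":-0.045},{"delta_pos":[3.3,3.7,0],"yaw":-0.045},{"delta_pos":[0,0,0],"yaw":0}]'

```text
t: 7.05
tcp_pos: [0.6483, 0.149, 0.0802]
tool_rot: [-0.094, 0.996, -0.006, 0.006]
force: [-0.1, -0.3, -1.6]
finger_gap: 0.286
```

```bash
python3 - <<'E'
from h import *
go(.649,.145,-.003,.199)
wrist("w3")
E
```

```text
t 7.05 tcp [0.6483 0.149  0.0802] gap 0.286 need cm [ 0.07 -0.4  -8.32] yaw 0.011 F [-0.1 -0.3 -1.6]
```

View pics/w3.png

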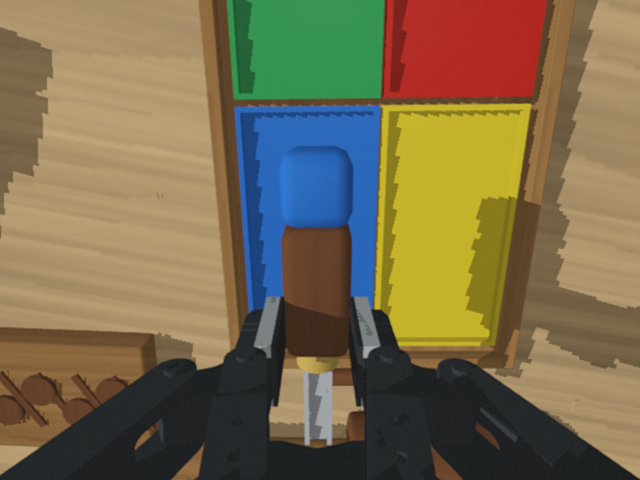

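The gouge is held square and lies over the blue bay: cap at (316,187), bay from 238 to 378. I lower it.

send_rows --commands '[{"delta_pos":[0,-0.3,0],"yaw":0.01},{"delta_pos":[0,0,-2.5],"yaw":0},{"delta_pos":[0,0,-2.5],"yaw":0},{"delta_pos":[0,0,-1.6],"yaw":0},{"delta_pos":[0,0,0],"yaw":0}]'

```text
t: 7.72
tcp_pos: [0.6414, 0.1385, 0.0133]
tool_rot: [-0.097, 0.995, -0.006, 0.002]
force: [-0.7, -0.1, -0.5]
finger_gap: 0.289
```

```bash
python3 - <<'E'
from h import *
go(.649,.145,-.003,.199)
E
```

```text
t 7.72 tcp [0.6414 0.1385 0.0133] gap 0.289 need cm [ 0.76  0.65 -1.63] yaw 0.005 F [-0.7 -0.1 -0.5]
```

send_rows --commands '[{"delta_pos":[0.7,0.6,0],"yaw":0},{"delta_pos":[0,0,-0.7],"yaw":0},{"delta_pos":[0,0,-0.6],"yaw":0},{"delta_pos":[0,0,0],"yaw":0}]'

```text
t: 8.22
tcp_pos: [0.6507, 0.1447, 0.0019]
tool_rot: [-0.097, 0.995, -0.007, 0.004]
force: [0.2, 0.3, -1.3]
finger_gap: 0.289
```

```bash
python3 - <<'E'
from h import *
go(.649,.145,-.003,.199)
E
```

```text
t 8.22 tcp [0.6507 0.1447 0.0019] gap 0.289 need cm [-0.17  0.03 -0.49] yaw 0.005 F [ 0.2  0.3 -1.3]
```

send_rows --commands '[{"delta_pos":[-0.1,0,-0.4],"yaw":0},{"delta_pos":[0,0,0],"yaw":0}]'

```text
t: 8.48
tcp_pos: [0.6495, 0.1448, -0.0022]
tool_rot: [-0.097, 0.995, -0.007, 0.004]
force: [-0.4, -0.1, -1.0]
finger_gap: 0.29
```

send_rows --commands '[{"delta_pos":[0,0,0],"yaw":0},{"delta_pos":[0,0,0],"yaw":0},{"delta_pos":[0,0,0],"yaw":0},{"delta_pos":[0,0,1],"yaw":0},{"delta_pos":[0,0,3],"yaw":0},{"delta_pos":[0,0,4],"yaw":0},{"delta_pos":[0,0,4],"yaw":0},{"delta_pos":[0,0,0],"yaw":0}]' --grip 0.1

```text
t: 9.48
tcp_pos: [0.6503, 0.1448, 0.1246]
tool_rot: [-0.097, 0.995, -0.007, 0.006]
force: [-0.6, 0.5, -0.7]
finger_gap: 0.45
```

```bash
python3 - <<'E'
from h import *
go(.6251,-.0763,-.0136,-.204)
wrist("w4")
E
```

```text
t 9.47 tcp [0.6503 0.1448 0.1246] gap 0.45 need cm [ -2.52 -22.11 -13.82] yaw -0.398 F [-0.6  0.5 -0.7]
```

View pics/w4.png

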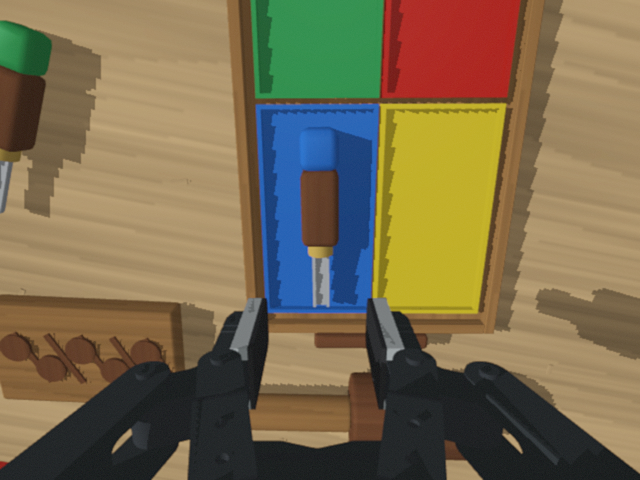

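```bash
cat >> h.py <<'E'
def wT(s=None):
    s=s or manip.sense();c=manip.get_calibration("wrist");T=np.eye(4);T[:3,:3]=Rn.from_quat(s["tool_rot"]).as_matrix();T[:3,3]=s["tcp_pos"]
    return c,T@c["mount"]
E
python3 - <<'E'
from h import *
c,T=wT()
for n,uv,z in(("cap end",(319,128),.033),("cap/brown",(319,171),.035),("brown/brass",(320,247),.035),("tip",(321,307),.022),("bay near L",(262,107),.015),("bay near R",(380,107),.015),("far L",(268,312),.015),("far R",(374,312),.015)):print(n,ray(c,T,uv,z).round(4))
R=np.array([np.cos(.199),np.sin(.199)])
for n,uv,z in(("cap/brown",(319,171),.035),("brown/brass",(320,247),.035)):print(n,"along bay from centre",R@(ray(c,T,uv,z)[:2]-[.649,.145]))
E
```

```text
cap end [0.5834 0.1325 0.033 ]
cap/brown [0.6097 0.1377 0.035 ]
brown/brass [0.6608 0.1484 0.035 ]
tip [0.7125 0.1594 0.022 ]
bay near L [0.5784 0.0926 0.015 ]
bay near R [0.5633 0.1696 0.015 ]
far L [0.7286 0.1202 0.015 ]
far R [0.7122 0.2015 0.015 ]
cap/brown along bay from centre -0.039968879845180647
brown/brass along bay from centre 0.012210614813295172
```

Blue is in its bay: handle ends are within about 3 mm of nominal along the bay. Next is green.

send_rows --commands '[{"delta_pos":[-0.5,-4.4,0],"yaw":-0.08},{"delta_pos":[-0.5,-4.4,0],"yaw":-0.08},{"delta_pos":[-0.5,-4.4,0],"yaw":-0.08},{"delta_pos":[-0.5,-4.4,0],"yaw":-0.08},{"delta_pos":[-0.5,-4.4,0],"yaw":-0.08},{"delta_pos":[0,0,0],"yaw":0},{"delta_pos":[0,0,-3],"yaw":0},{"delta_pos":[0,0,-3],"yaw":0},{"delta_pos":[0,0,0],"yaw":0}]' --grip -0.4

```text
t: 10.65
tcp_pos: [0.6145, -0.0773, 0.0523]
tool_rot: [0.108, 0.994, -0.005, -0.007]
force: [-1.2, -0.3, 0.1]
finger_gap: 0.699
```

```bash
python3 - <<'E'
from h import *
go(.6251,-.0763,-.0136,-.204)
E
```

```text
t 10.65 tcp [ 0.6145 -0.0773  0.0523] gap 0.699 need cm [ 1.06  0.1  -6.59] yaw 0.011 F [-1.2 -0.3  0.1]
```

send_rows --commands '[{"delta_pos":[1,0.1,0],"yaw":0.01},{"delta_pos":[0,0,-2],"yaw":0},{"delta_pos":[0,0,-2],"yaw":0},{"delta_pos":[0,0,-1],"yaw":0},{"delta_pos":[0,0,0],"yaw":0}]'

```text
t: 11.28
tcp_pos: [0.6276, -0.0746, 0.0018]
tool_rot: [0.101, 0.995, -0.005, -0.004]
force: [-0.2, 0.0, 0.3]
finger_gap: 0.702
```

```bash
python3 - <<'E'
from h import *
go(.6251,-.0763,-.0136,-.204)
E
```

```text
t 11.28 tcp [ 0.6276 -0.0746  0.0018] gap 0.702 need cm [-0.25 -0.17 -1.54] yaw -0.002 F [-0.2  0.   0.3]
```

send_rows --commands '[{"delta_pos":[-0.2,-0.1,-0.8],"yaw":0},{"delta_pos":[0,0,-0.7],"yaw":0},{"delta_pos":[0,0,0],"yaw":0}]'

```text
t: 11.65
tcp_pos: [0.6262, -0.076, -0.0131]
tool_rot: [0.101, 0.995, -0.005, -0.003]
force: [0.1, -0.5, 0.2]
finger_gap: 0.701
```

send_rows --commands '[{"delta_pos":[0,0,0],"yaw":0},{"delta_pos":[0,0,0],"yaw":0},{"delta_pos":[0,0,0],"yaw":0},{"delta_pos":[0,0,0],"yaw":0}]' --grip 1

```text
t: 12.15
tcp_pos: [0.6269, -0.0763, -0.0121]
tool_rot: [0.101, 0.995, -0.005, -0.002]
force: [-0.3, -0.7, -1.1]
finger_gap: 0.283
```

send_rows --commands '[{"delta_pos":[0,0,1],"yaw":0},{"delta_pos":[0,0,3],"yaw":0},{"delta_pos":[0,0,5],"yaw":0},{"delta_pos":[-2.7,3.8,0],"yaw":0.08},{"delta_pos":[-2.7,3.8,0],"yaw":0.08},{"delta_pos":[-2.7,3.8,0],"yaw":0.08},{"delta_pos":[-2.7,3.8,0],"yaw":0.08},{"delta_pos":[-2.7,3.8,0],"yaw":0.08},{"delta_pos":[0,0,0],"yaw":0}]'

```text
t: 13.28
tcp_pos: [0.4901, 0.1173, 0.0863]
tool_rot: [-0.104, 0.995, -0.006, 0.004]
force: [-0.8, 0.0, -0.7]
finger_gap: 0.29
```

```bash
python3 - <<'E'
from h import *
go(.491,.114,-.003,.199)
E
```

```text
t 13.28 tcp [0.4901 0.1173 0.0863] gap 0.29 need cm [ 0.09 -0.33 -8.93] yaw -0.01 F [-0.8  0.  -0.7]
```

send_rows --commands '[{"delta_pos":[0,0,0],"yaw":0},{"delta_pos":[0,0,-2.5],"yaw":0},{"delta_pos":[0,0,-2.5],"yaw":0},{"delta_pos":[0,0,-2.0],"yaw":0},{"delta_pos":[0,0,0],"yaw":0}]'

```text
t: 13.9
tcp_pos: [0.4981, 0.1137, 0.017]
tool_rot: [-0.101, 0.995, -0.007, 0.009]
force: [-0.2, -0.0, -0.2]
finger_gap: 0.286
```

```bash
python3 - <<'E'
from h import *
go(.491,.114,-.003,.199)
E
```

```text
t 13.9 tcp [0.4981 0.1137 0.017 ] gap 0.286 need cm [-0.71  0.03 -2.  ] yaw -0.003 F [-0.2 -0.  -0.2]
```

send_rows --commands '[{"delta_pos":[-0.7,0,0],"yaw":0},{"delta_pos":[0,0,-0.9],"yaw":0},{"delta_pos":[0,0,-0.7],"yaw":0},{"delta_pos":[0,0,0],"yaw":0}]'

```text
t: 14.4
tcp_pos: [0.4932, 0.1127, 0.0021]
tool_rot: [-0.1, 0.995, -0.007, 0.012]
force: [0.1, 0.2, -0.5]
finger_gap: 0.288
```

```bash
python3 - <<'E'
from h import *
go(.491,.114,-.002,.199)
E
```

```text
t 14.4 tcp [0.4932 0.1127 0.0021] gap 0.288 need cm [-0.22  0.13 -0.41] yaw -0.001 F [ 0.1  0.2 -0.5]
```

send_rows --commands '[{"delta_pos":[-0.2,0.1,-0.4],"yaw":0},{"delta_pos":[0,0,0],"yaw":0}]'

```text
t: 14.65
tcp_pos: [0.4912, 0.1139, -0.002]
tool_rot: [-0.1, 0.995, -0.007, 0.012]
force: [-0.9, -0.4, -0.4]
finger_gap: 0.29
```

send_rows --commands '[{"delta_pos":[0,0,0],"yaw":0},{"delta_pos":[0,0,0],"yaw":0},{"delta_pos":[0,0,0],"yaw":0},{"delta_pos":[0,0,1],"yaw":0},{"delta_pos":[0,0,3],"yaw":0},{"delta_pos":[0,0,4],"yaw":0},{"delta_pos":[0,0,4],"yaw":0},{"delta_pos":[0,0,0],"yaw":0}]' --grip 0.1

```text
t: 15.65
tcp_pos: [0.4913, 0.114, 0.1239]
tool_rot: [-0.1, 0.995, -0.007, 0.013]
force: [-0.2, 0.9, 0.1]
finger_gap: 0.455
```

send_rows --commands '[{"delta_pos":[-0.6,-5.4,0],"yaw":0.014},{"delta_pos":[-0.6,-5.4,0],"yaw":0.014},{"delta_pos":[-0.6,-5.4,0],"yaw":0.014},{"delta_pos":[-0.6,-5.4,0],"yaw":0.014},{"delta_pos":[-0.6,-5.4,0],"yaw":0.014},{"delta_pos":[-0.6,-5.4,0],"yaw":0.014},{"delta_pos":[-0.6,-5.4,0],"yaw":0.014},{"delta_pos":[-0.6,-5,0],"yaw":0.014},{"delta_pos":[0,0,0],"yaw":0},{"delta_pos":[0,0,0],"yaw":0}]' --grip -0.4

```text
t: 16.9
tcp_pos: [0.436, -0.3236, 0.1191]
tool_rot: [-0.159, 0.987, -0.003, 0.012]
force: [-0.0, 0.5, -0.5]
finger_gap: 0.699
```

```bash
python3 - <<'E'
from h import *
go(.439,-.319,-.0136,.311)
im,c,T=wrist("w5")
P=np.linalg.inv(T)@np.array([.439,-.319,.026,1]);print("mid px",P[0]/P[2]*c["fx"]+c["cx"],P[1]/P[2]*c["fy"]+c["cy"])
E
```

```text
t 16.9 tcp [ 0.436  -0.3236  0.1191] gap 0.699 need cm [  0.3    0.46 -13.27] yaw -0.008 F [-0.   0.5 -0.5]
mid px 322.31920272926527 230.94783500642285
```

View pics/w5.png

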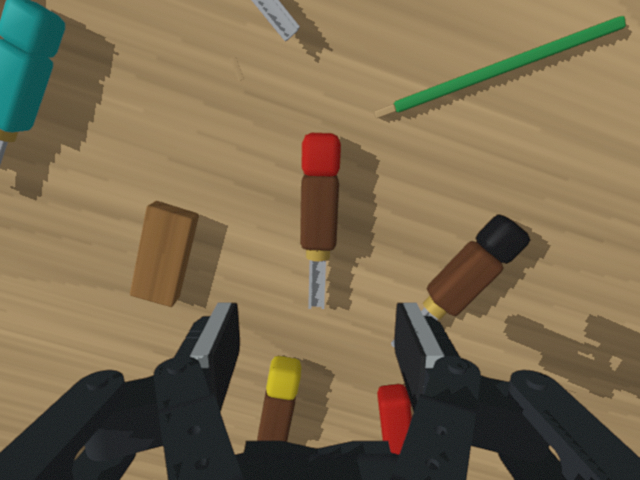

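The wrist view shows red squarely below: cap (321,153), predicted middle (322,231) on the handle. The black gouge at (480,270) is clear of the jaws.

send_rows --commands '[{"delta_pos":[0.3,0.3,0],"yaw":0},{"delta_pos":[0,0,0],"yaw":0},{"delta_pos":[0,0,-3],"yaw":0},{"delta_pos":[0,0,-3],"yaw":0},{"delta_pos":[0,0,-2],"yaw":0},{"delta_pos":[0,0,0],"yaw":0}]'

```text
t: 17.7
tcp_pos: [0.4415, -0.3145, 0.0384]
tool_rot: [-0.164, 0.986, -0.003, 0.012]
force: [-0.2, -0.3, -0.7]
finger_gap: 0.702
```

```bash
python3 - <<'E'
from h import *
go(.439,-.319,-.0136,.311)
E
```

```text
t 17.7 tcp [ 0.4415 -0.3145  0.0384] gap 0.702 need cm [-0.25 -0.45 -5.2 ] yaw -0.018 F [-0.2 -0.3 -0.7]
```

send_rows --commands '[{"delta_pos":[-0.2,-0.4,0],"yaw":-0.018},{"delta_pos":[0,0,-1.5],"yaw":0},{"delta_pos":[0,0,-2],"yaw":0},{"delta_pos":[0,0,0],"yaw":0}]'

```text
t: 18.2
tcp_pos: [0.4412, -0.3199, 0.0045]
tool_rot: [-0.155, 0.988, -0.006, 0.013]
force: [0.3, -0.2, 0.8]
finger_gap: 0.699
```

```bash
python3 - <<'E'
from h import *
go(.439,-.319,-.0136,.311)
E
```

```text
t 18.2 tcp [ 0.4412 -0.3199  0.0045] gap 0.699 need cm [-0.22  0.09 -1.81] yaw 0.001 F [ 0.3 -0.2  0.8]
```

send_rows --commands '[{"delta_pos":[-0.2,0.1,-1],"yaw":0},{"delta_pos":[0,0,-0.8],"yaw":0},{"delta_pos":[0,0,0],"yaw":0}]'

```text
t: 18.58
tcp_pos: [0.4396, -0.3195, -0.0137]
tool_rot: [-0.155, 0.988, -0.007, 0.014]
force: [-0.2, -0.9, 0.0]
finger_gap: 0.701
```

send_rows --commands '[{"delta_pos":[0,0,0],"yaw":0},{"delta_pos":[0,0,0],"yaw":0},{"delta_pos":[0,0,0],"yaw":0},{"delta_pos":[0,0,0],"yaw":0},{"delta_pos":[0,0,1],"yaw":0},{"delta_pos":[0,0,3],"yaw":0},{"delta_pos":[0,0,5],"yaw":0},{"delta_pos":[0,0,2],"yaw":0},{"delta_pos":[0,0,0],"yaw":0}]' --grip 1

```text
t: 19.7
tcp_pos: [0.4396, -0.3195, 0.1019]
tool_rot: [-0.155, 0.988, -0.007, 0.015]
force: [0.4, 0.9, -0.8]
finger_gap: 0.288
```

send_rows --commands '[{"delta_pos":[0.4,5.2,0],"yaw":-0.012},{"delta_pos":[0.4,5.2,0],"yaw":-0.012},{"delta_pos":[0.4,5.2,0],"yaw":-0.012},{"delta_pos":[0.4,5.2,0],"yaw":-0.012},{"delta_pos":[0.4,5.2,0],"yaw":-0.012},{"delta_pos":[0.4,5.2,0],"yaw":-0.012},{"delta_pos":[0.4,5.2,0],"yaw":-0.012},{"delta_pos":[0.4,5.2,0],"yaw":-0.012},{"delta_pos":[0.4,5.2,0],"yaw":-0.012},{"delta_pos":[0,4,0],"yaw":0}]'

```text
t: 20.95
tcp_pos: [0.4714, 0.2, 0.0949]
tool_rot: [-0.095, 0.995, -0.008, 0.01]
force: [-0.5, -0.6, -0.9]
finger_gap: 0.288
```

send_rows --commands '[{"delta_pos":[0,0,0],"yaw":0},{"delta_pos":[0,0,0],"yaw":0}]'

```text
t: 21.2
tcp_pos: [0.4695, 0.2021, 0.0931]
tool_rot: [-0.097, 0.995, -0.008, 0.009]
force: [-1.2, -1.1, -1.3]
finger_gap: 0.285
```

```bash
python3 - <<'E'
from h import *
go(.475,.197,-.002,.199)
E
```

```text
t 21.2 tcp [0.4695 0.2021 0.0931] gap 0.285 need cm [ 0.55 -0.51 -9.51] yaw 0.004 F [-1.2 -1.1 -1.3]
```

send_rows --commands '[{"delta_pos":[0.5,-0.5,0],"yaw":0},{"delta_pos":[0,0,0],"yaw":0},{"delta_pos":[0,0,-3],"yaw":0},{"delta_pos":[0,0,-3],"yaw":0},{"delta_pos":[0,0,-1.8],"yaw":0},{"delta_pos":[0,0,0],"yaw":0}]'

```text
t: 21.95
tcp_pos: [0.4772, 0.1905, 0.0136]
tool_rot: [-0.092, 0.996, -0.009, 0.009]
force: [0.5, 0.8, -0.9]
finger_gap: 0.29
```

```bash
python3 - <<'E'
from h import *
go(.475,.197,-.002,.199)
E
```

```text
t 21.95 tcp [0.4772 0.1905 0.0136] gap 0.29 need cm [-0.22  0.65 -1.56] yaw 0.015 F [ 0.5  0.8 -0.9]
```

send_rows --commands '[{"delta_pos":[-0.2,0.6,0],"yaw":0.01},{"delta_pos":[0,0,-0.7],"yaw":0},{"delta_pos":[0,0,-0.6],"yaw":0},{"delta_pos":[0,0,0],"yaw":0}]'

```text
t: 22.45
tcp_pos: [0.477, 0.1966, 0.0021]
tool_rot: [-0.097, 0.995, -0.008, 0.012]
force: [0.4, 1.0, -0.3]
finger_gap: 0.285
```

```bash
python3 - <<'E'
from h import *
go(.475,.197,-.002,.199)
E
```

```text
t 22.45 tcp [0.477  0.1966 0.0021] gap 0.285 need cm [-0.2   0.04 -0.41] yaw 0.005 F [ 0.4  1.  -0.3]
```

send_rows --commands '[{"delta_pos":[-0.2,0,-0.4],"yaw":0},{"delta_pos":[0,0,0],"yaw":0}]'

```text
t: 22.7
tcp_pos: [0.4748, 0.1966, -0.0021]
tool_rot: [-0.097, 0.995, -0.008, 0.012]
force: [-0.1, 0.4, -0.5]
finger_gap: 0.291
```

send_rows --commands '[{"delta_pos":[0,0,0],"yaw":0},{"delta_pos":[0,0,0],"yaw":0},{"delta_pos":[0,0,0],"yaw":0},{"delta_pos":[0,0,1],"yaw":0},{"delta_pos":[0,0,3],"yaw":0},{"delta_pos":[0,0,4],"yaw":0},{"delta_pos":[0,0,4],"yaw":0},{"delta_pos":[0,0,0],"yaw":0}]' --grip 0.1

```text
t: 23.7
tcp_pos: [0.4751, 0.1967, 0.1239]
tool_rot: [-0.097, 0.995, -0.008, 0.013]
force: [0.7, 0.4, 0.2]
finger_gap: 0.45
```

send_rows --commands '[{"delta_pos":[1.6,-5.4,0],"yaw":-0.007},{"delta_pos":[1.6,-5.4,0],"yaw":-0.007},{"delta_pos":[1.6,-5.4,0],"yaw":-0.007},{"delta_pos":[1.6,-5.4,0],"yaw":-0.007},{"delta_pos":[1.6,-5.4,0],"yaw":-0.007},{"delta_pos":[1.6,-5.4,0],"yaw":-0.007},{"delta_pos":[1.6,-5.4,0],"yaw":-0.007},{"delta_pos":[1.6,-5.4,0],"yaw":-0.007},{"delta_pos":[1.6,-5.4,0],"yaw":-0.007},{"delta_pos":[0,0,0],"yaw":0}]' --grip -0.4

```text
t: 24.95
tcp_pos: [0.6152, -0.3029, 0.1171]
tool_rot: [-0.066, 0.998, -0.006, 0.008]
force: [0.2, 1.8, 0.2]
finger_gap: 0.701
```

send_rows --commands '[{"delta_pos":[0,0,0],"yaw":0},{"delta_pos":[0,0,0],"yaw":0}]'

```text
t: 25.2
tcp_pos: [0.6131, -0.3006, 0.115]
tool_rot: [-0.066, 0.998, -0.004, 0.006]
force: [-0.2, 0.5, -0.1]
finger_gap: 0.703
```

```bash
python3 - <<'E'
from h import *
go(.6242,-.299,-.0136,.134)
im,c,T=wrist("w6")
P=np.linalg.inv(T)@np.array([.6242,-.299,.026,1]);print("mid px",P[0]/P[2]*c["fx"]+c["cx"],P[1]/P[2]*c["fy"]+c["cy"])
E
```

```text
t 25.2 tcp [ 0.6131 -0.3006  0.115 ] gap 0.703 need cm [  1.11   0.16 -12.86] yaw 0.001 F [-0.2  0.5 -0.1]
mid px 317.3745340712566 243.6642459300985
```

View pics/w6.png

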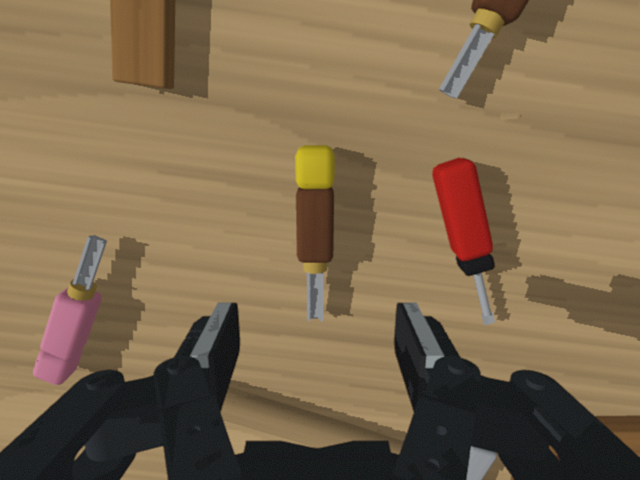

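The yellow gouge is square below the jaws: cap (314,167), middle (317,244). The screwdriver at (465,210) is clear of them.

send_rows --commands '[{"delta_pos":[1.1,0.1,0],"yaw":0},{"delta_pos":[0,0,0],"yaw":0},{"delta_pos":[0,0,-3],"yaw":0},{"delta_pos":[0,0,-3],"yaw":0},{"delta_pos":[0,0,-2],"yaw":0},{"delta_pos":[0,0,0],"yaw":0}]'

```text
t: 26.0
tcp_pos: [0.627, -0.2953, 0.0351]
tool_rot: [-0.069, 0.998, -0.004, 0.007]
force: [0.1, 0.5, -0.6]
finger_gap: 0.701
```

```bash
python3 - <<'E'
from h import *
go(.6242,-.299,-.0136,.134)
E
```

```text
t 26.0 tcp [ 0.627  -0.2953  0.0351] gap 0.701 need cm [-0.28 -0.37 -4.87] yaw -0.005 F [ 0.1  0.5 -0.6]
```

send_rows --commands '[{"delta_pos":[-0.2,-0.3,0],"yaw":0},{"delta_pos":[0,0,-1.5],"yaw":0},{"delta_pos":[0,0,-2],"yaw":0},{"delta_pos":[0,0,0],"yaw":0}]'

```text
t: 26.5
tcp_pos: [0.6263, -0.2997, 0.0004]
tool_rot: [-0.069, 0.998, -0.006, 0.009]
force: [0.6, 0.9, -0.1]
finger_gap: 0.702
```

```bash
python3 - <<'E'
from h import *
go(.6242,-.299,-.0136,.134)
E
```

```text
t 26.5 tcp [ 6.263e-01 -2.997e-01  4.000e-04] gap 0.702 need cm [-0.21  0.07 -1.4 ] yaw -0.005 F [ 0.6  0.9 -0.1]
```

send_rows --commands '[{"delta_pos":[-0.2,0.1,-0.7],"yaw":0},{"delta_pos":[0,0,-0.7],"yaw":0},{"delta_pos":[0,0,0],"yaw":0}]'

```text
t: 26.88
tcp_pos: [0.6243, -0.2988, -0.0146]
tool_rot: [-0.069, 0.998, -0.006, 0.009]
force: [-0.3, 0.4, -0.3]
finger_gap: 0.703
```

send_rows --commands '[{"delta_pos":[0,0,0],"yaw":0},{"delta_pos":[0,0,0],"yaw":0},{"delta_pos":[0,0,0],"yaw":0},{"delta_pos":[0,0,0],"yaw":0},{"delta_pos":[0,0,1],"yaw":0},{"delta_pos":[0,0,3],"yaw":0},{"delta_pos":[0,0,5],"yaw":0},{"delta_pos":[0,0,2],"yaw":0},{"delta_pos":[0,0,0],"yaw":0}]' --grip 1

```text
t: 28.0
tcp_pos: [0.6246, -0.2988, 0.1013]
tool_rot: [-0.069, 0.998, -0.007, 0.01]
force: [0.6, 0.3, -1.1]
finger_gap: 0.29
```

send_rows --commands '[{"delta_pos":[0.1,5.2,0],"yaw":0.007},{"delta_pos":[0.1,5.2,0],"yaw":0.007},{"delta_pos":[0.1,5.2,0],"yaw":0.007},{"delta_pos":[0.1,5.2,0],"yaw":0.007},{"delta_pos":[0.1,5.2,0],"yaw":0.007},{"delta_pos":[0.1,5.2,0],"yaw":0.007},{"delta_pos":[0.1,5.2,0],"yaw":0.007},{"delta_pos":[0.1,5.2,0],"yaw":0.007},{"delta_pos":[0.1,5.2,0],"yaw":0.007},{"delta_pos":[0,4.5,0],"yaw":0}]'

```text
t: 29.25
tcp_pos: [0.6266, 0.225, 0.0913]
tool_rot: [-0.097, 0.995, -0.006, 0.004]
force: [-0.0, -0.3, -0.9]
finger_gap: 0.291
```

send_rows --commands '[{"delta_pos":[0,0,0],"yaw":0},{"delta_pos":[0,0,0],"yaw":0}]'

```text
t: 29.5
tcp_pos: [0.6245, 0.2282, 0.089]
tool_rot: [-0.1, 0.995, -0.006, 0.003]
force: [-0.6, -0.2, -0.4]
finger_gap: 0.288
```

```bash
python3 - <<'E'
from h import *
go(.631,.228,-.002,.199)
E
```

```text
t 29.5 tcp [0.6245 0.2282 0.089 ] gap 0.288 need cm [ 0.65 -0.02 -9.1 ] yaw -0.002 F [-0.6 -0.2 -0.4]
```

send_rows --commands '[{"delta_pos":[0.6,0,0],"yaw":0},{"delta_pos":[0,0,0],"yaw":0},{"delta_pos":[0,0,-3],"yaw":0},{"delta_pos":[0,0,-3],"yaw":0},{"delta_pos":[0,0,-1.4],"yaw":0},{"delta_pos":[0,0,0],"yaw":0}]'

```text
t: 30.25
tcp_pos: [0.6336, 0.2213, 0.014]
tool_rot: [-0.096, 0.995, -0.006, 0.004]
force: [0.1, -0.2, 0.3]
finger_gap: 0.289
```

```bash
python3 - <<'E'
from h import *
go(.631,.228,-.002,.199)
E
```

```text
t 30.25 tcp [0.6336 0.2213 0.014 ] gap 0.289 need cm [-0.26  0.67 -1.6 ] yaw 0.007 F [ 0.1 -0.2  0.3]
```

send_rows --commands '[{"delta_pos":[-0.2,0.6,0],"yaw":0},{"delta_pos":[0,0,-0.7],"yaw":0},{"delta_pos":[0,0,-0.6],"yaw":0},{"delta_pos":[0,0,0],"yaw":0}]'

```text
t: 30.75
tcp_pos: [0.6337, 0.2282, 0.0034]
tool_rot: [-0.096, 0.995, -0.006, 0.006]
force: [0.4, -0.2, -0.5]
finger_gap: 0.287
```

send_rows --commands '[{"delta_pos":[-0.1,0,-0.3],"yaw":0},{"delta_pos":[0,0,0],"yaw":0}]'

```text
t: 31.0
tcp_pos: [0.6327, 0.2283, 0.0004]
tool_rot: [-0.096, 0.995, -0.006, 0.007]
force: [0.1, 0.5, -0.2]
finger_gap: 0.284
```

send_rows --commands '[{"delta_pos":[0,0,0],"yaw":0},{"delta_pos":[0,0,0],"yaw":0},{"delta_pos":[0,0,0],"yaw":0},{"delta_pos":[0,0,1],"yaw":0},{"delta_pos":[0,0,3],"yaw":0},{"delta_pos":[0,0,5],"yaw":0},{"delta_pos":[0,0,5],"yaw":0},{"delta_pos":[0,0,5],"yaw":0},{"delta_pos":[0,0,0],"yaw":0}]' --grip 0.1

```text
t: 32.12
tcp_pos: [0.6328, 0.2281, 0.2002]
tool_rot: [-0.096, 0.995, -0.006, 0.009]
force: [0.1, 0.4, 1.1]
finger_gap: 0.451
```

send_rows --commands '[{"delta_pos":[-2,5,0],"yaw":0},{"delta_pos":[-2,5,0],"yaw":0},{"delta_pos":[-2,5,0],"yaw":0},{"delta_pos":[-2,5,0],"yaw":0},{"delta_pos":[-2,5,0],"yaw":0},{"delta_pos":[-2,5,0],"yaw":0},{"delta_pos":[0,0,0],"yaw":0},{"delta_pos":[0,0,0],"yaw":0}]'

```text
t: 33.12
tcp_pos: [0.5057, 0.5328, 0.1971]
tool_rot: [-0.094, 0.996, -0.008, 0.006]
force: [0.8, 0.5, 0.6]
finger_gap: 0.449
```

```bash
python3 - <<'E'
from h import *
c,T=top();im=manip.snapshot("top");cv2.imwrite("pics/top1.png",im);go(.6,.3,.2,.2)
old=cv2.imread("pics/top0.png")
B={"red":(.475,.197),"yellow":(.631,.228),"green":(.491,.114),"blue":(.649,.145)}
R=np.array([[np.cos(.199),np.sin(.199)],[-np.sin(.199),np.cos(.199)]])
hsv=cv2.cvtColor(im,cv2.COLOR_BGR2HSV);W=c["world_to_cam"]
m=cv2.morphologyEx(cv2.inRange(hsv,(0,0,0),(13,160,125)),cv2.MORPH_OPEN,np.ones((3,3),np.uint8))
for n,b in B.items():
    q=W@[*b,.03,1];p=(int(q[0]/q[2]*c["fx"]+c["cx"]),int(q[1]/q[2]*c["fy"]+c["cy"]))
    br=blob(m,p,18);w=np.array([ray(c,T,x,.033)[:2] for x in br]);e=cv2.fitLine(w.astype(np.float32),cv2.DIST_L2,0,.01,.01).ravel()
    print(n,len(br),"brown mean in bay (expect -11 mm)",(R@(w.mean(0)-b)*1000).round(1),"yaw",np.arctan(e[1]/e[0]).round(3))
print("diff black/driver",cv2.absdiff(old[225:280,322:352],im[225:280,322:352]).max(),cv2.absdiff(old[155:212,308:348],im[155:212,308:348]).max())
cv2.imwrite("pics/t1c.png",cv2.resize(im[120:300,110:410],None,fx=2.6,fy=2.6))
E
```

```text
t 33.17 tcp [0.5055 0.5328 0.1971] gap 0.449 need cm [  9.45 -23.28   0.29] yaw 0.013 F [ 0.4 -0.6 -0.4]
red 264 brown mean in bay (expect -11 mm) [-11.9  -0.9] yaw 0.264
yellow 234 brown mean in bay (expect -11 mm) [-9.8  0.2] yaw 0.23
green 236 brown mean in bay (expect -11 mm) [-12.5   0.1] yaw 0.239
blue 239 brown mean in bay (expect -11 mm) [-11.2   0.1] yaw 0.225
diff black/driver 5 5
```

View pics/t1c.png

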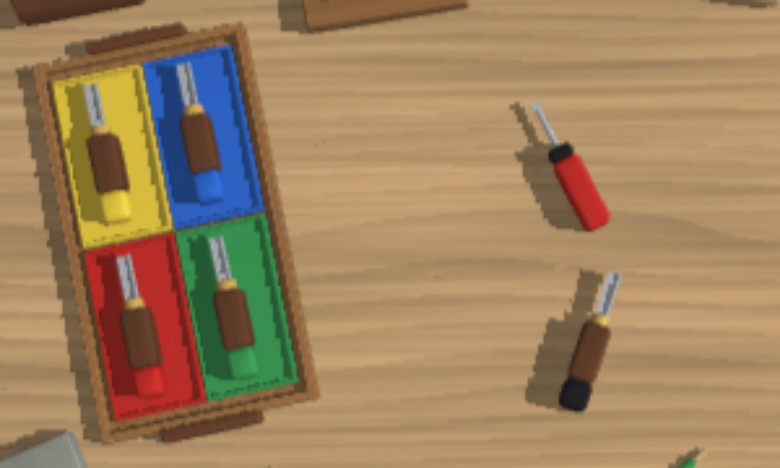

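All four gouges lie centred in their own bays. The black gouge (585,340) and the screwdriver (575,180) have not moved. I hand in.

```bash
python3 -c "
from station import manip
print(manip.sign_off())"
```

```text
the job is handed in; nothing more can be done
None
```

All four gouges (red, yellow, green and blue) lie in the bay of their own colour, and I handed the job in at about 33 s of the 118 s allowed.

- **Final check (top view):** each gouge is within about 2 mm of its bay's centre along and 1 mm across. The axes differ from the bay by under 0.07 rad, against the 0.3 rad limit. I judged flatness only by eye, in the top picture.
- **Left alone:** the image patches around the black-ended gouge and the screwdriver are unchanged from the start. The pink and turquoise look-alikes were never approached.
- **What disagreed:** the first grasp on the blue gouge closed on nothing. The side and wrist views showed the real fingertips about 20 mm short of the reported tool tip. I gripped and placed everything that much lower from then on, and all four grasps held.
- **Other slips:** one move call was refused because rows lacked a yaw value. The arm also drifted up to about 1 cm sideways at the start of some moves, and I corrected this before each grasp and release.

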